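Find the vase that was cast too thick

TASK

First clear the round banding wheel: hang the scraper lying on it by its eye on the slanted peg of the tool stand, and let go so that it hangs there. Then lift the two look-alike grey vases clear of the ware board in turn to feel which is heavier, leave the lighter one standing upright on the board, and present the heavier: the job finishes while the gripper still holds it upright and still, a few centimetres above the middle of the wheel and touching nothing else. Do not tip a vase over or shift the jar, bowl and plaster mould nearby.

Things in the scene. Friction and masses are not known exactly. Their poses are not given: they have to be found in the camera images.
- vase_lark: clay bud vase, matt grey, 112 mm tall: foot 52 mm across, widest 66 at 28 mm height, straight neck 31 across from 74 to 108 mm height, lip 36. Origin at the centre of its underside, z up its axis. One of two look-alikes shuffled over two places on the board, 110 to 185 mm apart; one weighs 0.16 to 0.23 kg, the other 0.34 to 0.45 kg, and looks do not tell which.
- vase_wren: clay bud vase, matt grey, 112 mm tall: foot 52 mm across, widest 66 at 28 mm height, straight neck 31 across from 74 to 108 mm height, lip 36. Origin at the centre of its underside, z up its axis. One of two look-alikes shuffled over two places on the board, 110 to 185 mm apart; one weighs 0.16 to 0.23 kg, the other 0.34 to 0.45 kg, and looks do not tell which.
- board: fixed wooden ware board 130 x 300 x 18 mm; origin at the centre of its underside on the bench, long side along its y, top 18 mm above the bench. The vases stand on it about 75 mm either side of its middle.
- wheel: banding wheel, locked, does not turn or move: a flat aluminium disc 170 mm across on a short foot; origin at the centre of its foot on the bench, disc top 50 mm above it (thin painted rings add at most 0.9 mm, look only). The heavier vase is presented above its middle.
- scraper: scraper 170 mm long, 90 g, flat on the wheel. Wooden handle 90 x 16 x 14 mm (x, y, z) centred over the origin, which is on its underside; steel blade to 88 mm along -x; flat steel eye on the +x end (8 mm thick, 40 outside, hole 28). Balance point within 20 mm of the origin. The eye points away from the robot, give or take 55 degrees.
- scraper_eye (a point): centre of the scraper's hanging eye, 62 mm along the scraper's +x from its origin and 4 mm above its underside; hole axis is the scraper's z.
- stand: fixed tool stand: base 110 x 90 x 14 mm, post 16 mm square, top 200 mm above the bench; origin under the base's centre. A steel peg 10 mm thick, 60 long, leans 45 degrees up and to the stand's -x (towards the robot, give or take 20 degrees). The eye, with the scraper level and handle to the stand's -x, goes on along the peg's line; let go, the scraper swings down and hangs.
- peg_root (a point): root of the peg's centre line, on the post's axis, 198 mm above the bench.
- peg_tip (a point): tip of the peg's centre line, 60 mm from the root, 42 mm towards the stand's -x and 42 mm higher.
- jar: bystander: white ceramic jar 60 mm across, 85 mm tall, origin under its centre. To be left alone.
- bowl: bystander: terracotta bowl 100 mm across, 45 mm tall, origin under its centre. To be left alone.
- mould: bystander: open plaster mould block 100 x 130 x 70 mm, origin under its centre. To be left alone.

How it is judged:
On the way, in this order (a step that is already met when the one before it is completed fails the run):
1. the scraper hangs by its eye on the peg, let go and at rest (distance between scraper_eye and peg_root below 0.04 m and height (world z) of scraper_eye above 0.16 m and angle between scraper's own x axis and vertical below 0.7 rad and contact force between scraper and stand above 0.2 N and contact force between scraper and the arm below 0.05 N and contact force between scraper and the fingers below 0.05 N and linear speed of scraper below 0.05 m/s), for 0.3 s.
2. the lighter vase is lifted clear of the board while the heavier stands on it (((height (world z) of vase_lark above 0.026 m and contact force between vase_lark and the fingers above 0.5 N and contact force between vase_lark and board below 0.05 N and contact force between vase_wren and board above 2.8 N and contact force between vase_wren and the fingers below 0.05 N and contact force between vase_wren and the arm below 0.05 N) or (height (world z) of vase_wren above 0.026 m and contact force between vase_wren and the fingers above 0.5 N and contact force between vase_wren and board below 0.05 N and contact force between vase_lark and board above 2.8 N and contact force between vase_lark and the fingers below 0.05 N and contact force between vase_lark and the arm below 0.05 N))), for 0.1 s.
At the end, for the whole second after the job is handed in: Scraper hangs still by its eye on the peg, let go; lighter vase released, upright (8 deg) and still on the board; heavier held still in the gripper, upright (17 deg), underside 8 to 110 mm above the disc, within 45 mm of its middle, touching neither wheel nor vase (all of step 1 and ((contact force between vase_lark and board between 0.5 and 2.8 N and height (world z) of vase_lark between 0.014 and 0.023 m and angle between vase_lark's own z axis and vertical below 0.15 rad and linear speed of each of vase_lark, vase_wren below 0.03 m/s and contact force between vase_lark and the arm below 0.05 N and contact force between vase_lark and the fingers below 0.05 N and horizontal distance between vase_wren and wheel below 0.045 m and height (world z) of vase_wren between 0.058 and 0.16 m and angle between vase_wren's own z axis and vertical below 0.3 rad and contact force between vase_wren and the fingers above 0.5 N and contact force between vase_wren and wheel below 0.05 N and contact force between vase_wren and vase_lark below 0.05 N) or (contact force between vase_wren and board between 0.5 and 2.8 N and height (world z) of vase_wren between 0.014 and 0.023 m and angle between vase_wren's own z axis and vertical below 0.15 rad and linear speed of each of vase_wren, vase_lark below 0.03 m/s and contact force between vase_wren and the arm below 0.05 N and contact force between vase_wren and the fingers below 0.05 N and horizontal distance between vase_lark and wheel below 0.045 m and height (world z) of vase_lark between 0.058 and 0.16 m and angle between vase_lark's own z axis and vertical below 0.3 rad and contact force between vase_lark and the fingers above 0.5 N and contact force between vase_lark and wheel below 0.05 N and contact force between vase_lark and vase_wren below 0.05 N))); the arm keeps its last pose, push and grip.
It fails at once if a vase is tipped over (angle between any of vase_lark, vase_wren's own z axis and vertical above 0.7 rad).
It fails at once if the jar, bowl or mould is shifted more than 30 mm (distance of any of jar, bowl, mould from where it was at the start of the episode above 0.03 m).
It also fails if it takes over 72 s, if anything falls off the work surface, if the arm or the gripper's body presses on something with over 40 N, if the wrist force passes 120 N, or if a joint passes its speed limit or range.

ROBOT

A 6-joint arm with a two-finger parallel gripper is mounted at the origin on the work surface. World frame = base frame: x ahead of the robot, y to its left, z up, the work surface at z = 0. Lengths are in m, angles in rad, forces in N, time in s.
With the tool pointing down it reaches from about 0.425 to 0.95 m from the base axis. Payload 3.5 kg.
Tool frame: the origin (TCP) lies on the centre line of the jaws, within the pads' length; the fingertips stand 14 mm ahead of it and the grasp point (between the pads) lies 5 mm behind it (tips_ahead is the distance from the TCP to the fingertips, in m); y points along the fingers, z is the direction in which the jaws open and shut, and the axes are right-handed (so a half turn about y gives the same grasp; the last joint's range is limited). The gripper opens to 85 mm and grips with 20 to 120 N. Pads are 22 mm wide; open, the fingers measure 114 mm over their backs; the gripper's body (76 mm by 85 mm) begins 54 mm behind the grasp point. The pads swing forward as they close: fully open they stand 13 mm farther back than shut.
Start: joints at [-1.411, 0.286, 1.577, -0, 1.279, -0.15], TCP at [0.206, -0.643, 0.245] pointing down, gripper open.
Joint ranges: [-2.77, 2.77], [-0.9, 2.22], [0.21, 2.48], [-1.53, 4.67], [0.24, 2.81], [-2.84, 2.84]. Speed limits (rad/s): [2.79, 2.79, 3.14, 3.14, 3.14, 3.14].

INTERFACE

Orientations are given as a unit quaternion [x, y, z, w].
In Python, from plant import get_state, read_camera, sign_off, tips_ahead gives the robot as it stands.
- The arm moves only by the tool send_rows, never from a script. Its argument "plan" is a list of rows, each a list of 2 entries, a list of its own where there are three numbers: the shift along the tool's x, y, z in units of 12 cm (1.0 is 12 cm), then the turn, a rotation vector about the tool's x, y, z in units of 360 degrees (1.0 is 360 degrees). In form: [[[tx, ty, tz], [rx, ry, rz]], ...]. A call has 1 to 12 rows; each row shifts and turns the commanded pose from where the row before left it, along the tool's axes as they then stand; what a row does not reach is not made up. A row lasts 1/10 s, in which the tool goes at most 50 mm and 8.59 degrees, less where a joint would pass 70% of its speed; a pose out of reach is approached as far as the arm can. A call with a number of a shift or a turn outside -1 to 1 is refused whole. A call with a gripper value outside its range is refused whole. "gripper" is the closure, from 0 (fully open) to 1 (shut), set as the call begins (left out, the last holds). The fingers move at their own pace and stop on an object; "grip_force" is the grip in N (left out, the last holds). Time passes only in rows, so rows that do not move let the fingers close. It gives the time, the measured TCP pose, the force and the opening at its end, in the units of the state.
- get_state(): the state, without advancing time (a new reading comes with each control period).
- read_camera(name): name is "scene" or "top" or "wrist"; returns a dict with "img" (384x512x3 uint8, blue, green, red), "fx", "fy", "cx", "cy" (pixels), "world_from_camera" (4x4, takes a point from camera to world coordinates); the wrist camera has in their place "mount" (4x4, takes a point from camera to tool coordinates, whose origin is the TCP and whose axes are the tool frame's). Camera axes: x right, y down, z forward; pixel columns grow to the right and rows downward; lengths in m; the calibration is good to about 2 mm. The wrist camera is an equidistant fisheye: a pixel r from the principal point sees the ray r / f radians off the axis. A picture is of the moment at which its call begins: read the wrist's pose just before it. There is no depth.
- sign_off(): hands the job in, once; it reports no verdict.
The state is a dict: "time": time; "qpos": joint angles; "dq": joint speeds; "joint_efforts": joint torques, N m; "eef_pos": TCP position; "tcp_rot": TCP orientation; "contact_force": force on the tool from outside, world axes, zero at the start; "wrist_torque": the same for the moment, N m; "opening": opening from 0.0 (shut) to 1.0 (fully open).
Only numpy, scipy, OpenCV 4.12 (cv2) and the standard library are available. Lean on these libraries where they do the work, as an engineer would, in place of code of your own. Each camera call takes 0.05 s, during which the arm holds its last target. There are 200 camera calls.

## Working session

There is one attempt and no reset: what is moved stays moved. The work goes in short steps, Python scripts to look and compute and a tool call to move; the robot and the scene stay as the last step left them, time stands still between calls to the robot, and variables do not carry over. Pictures are saved under pics/ and viewed, about 8 in all and at most 12, crops included, and the job is handed in when it is done.

Besides the shell and the picture viewer there is one more tool, called after ">>>" as name(argument=value, ...), one argument or row to a line, values as JSON. send_rows: Moves the arm, as the interface text tells. Its arguments: {"type":"object","properties":{"plan":{"type":"array"},"gripper":{"type":"number"},"grip_force":{"type":"number"}},"required":["plan"]}

```bash
ls; mkdir -p pics; python3 - <<'E'
from plant import *
import cv2,numpy as np
s=get_state();print(s)
ims=[]
for n in("scene","top"):
    c=read_camera(n);print(n,c["fx"],c["fy"],c["cx"],c["cy"],np.round(c["world_from_camera"],4).tolist());cv2.imwrite(f"pics/{n}0.png",c["img"])
c=read_camera("wrist");print({k:v for k,v in c.items() if k!="img"})
cv2.imwrite("pics/top0x.png",cv2.resize(cv2.imread("pics/top0.png"),(800,600),interpolation=2))
cv2.imwrite("pics/scene0x.png",cv2.resize(cv2.imread("pics/scene0.png"),(800,600),interpolation=2))
E
```

```text
pics
{'time': 0.0, 'qpos': array([-1.41102769e+00,  2.87212119e-01,  1.57819365e+00, -1.32396882e-06,
        1.27855153e+00, -1.50003183e-01]), 'dq': array([ 0.00029507,  0.00141824,  0.00023077,  0.0029395 , -0.00074883,
       -0.00100251]), 'joint_efforts': array([-6.42379496e-05, -4.05979300e+01, -2.92626107e+01, -1.56325918e-04,
        5.81531858e-03, -8.50330537e-06]), 'eef_pos': array([ 0.205694  , -0.64224487,  0.24390712]), 'tcp_rot': array([-0.10908809,  0.69947761, -0.69780558,  0.10907903]), 'contact_force': array([ 0.06100118, -0.07484425,  0.22678663]), 'wrist_torque': array([0.00532008, 0.0057075 , 0.00953098]), 'opening': 1.0027418799429904}
scene 460.5537735216713 460.5537735216713 259.3017118342486 193.50491571317394 [[0.5098, 0.6628, -0.5484, 1.272], [0.8602, -0.4034, 0.3121, -0.4296], [-0.0143, -0.6308, -0.7758, 1.1433], [0.0, 0.0, 0.0, 1.0]]
top 441.72488097077104 441.72488097077104 253.5071131419111 191.0702026296435 [[-0.0151, -0.982, 0.1881, 0.3648], [-0.9999, 0.0164, 0.0054, -0.0067], [-0.0084, -0.188, -0.9821, 1.2441], [0.0, 0.0, 0.0, 1.0]]
{'fx': 297.3186396354542, 'fy': 297.3186396354542, 'cx': 252.90550370384872, 'cy': 187.66893978058204, 'mount': array([[-5.76852063e-04,  9.61544403e-01,  2.74648917e-01,
        -6.98081967e-02],
       [-5.52634619e-04, -2.74649227e-01,  9.61544329e-01,
        -1.27798996e-01],
       [ 9.99999681e-01,  4.02888330e-04,  6.89814698e-04,
        -9.00201360e-05],
       [ 0.00000000e+00,  0.00000000e+00,  0.00000000e+00,
         1.00000000e+00]])}
```

View pics/top0x.png

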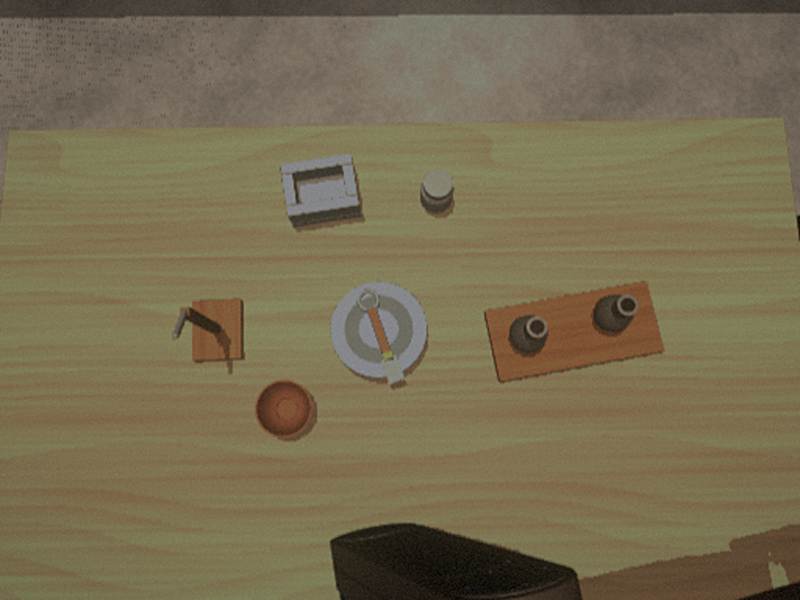

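View pics/scene0x.png

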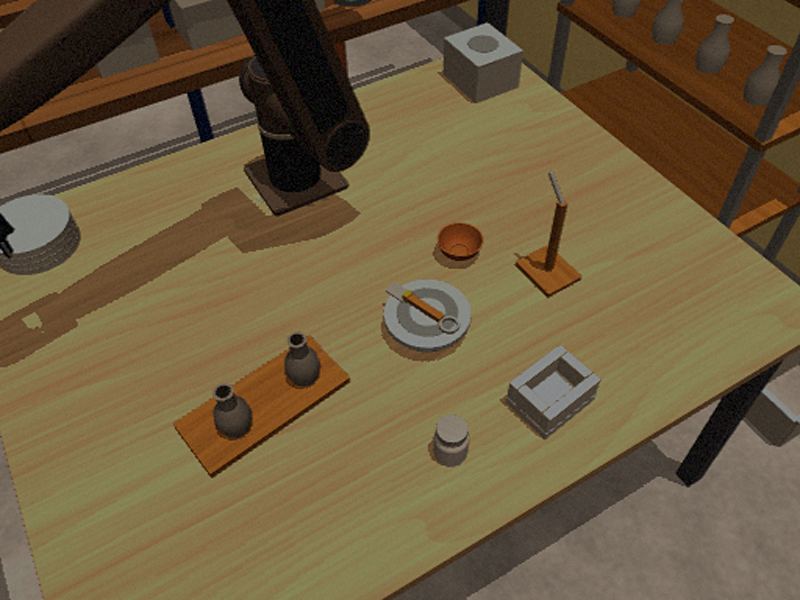

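Top view (800 px scale): wheel centre at (380,330), eye at (368,299), peg tip at (177,335), vase lips at (536,327) and (626,306), bowl at (285,408). Scene view: peg tip at (553,174), root about (560,205). A zoomed montage will give finer pixels.

```bash
cat > h.py <<'E'
import numpy as np,cv2
from scipy.spatial.transform import Rotation as R
from plant import *
K={"scene":(460.5537735,259.3017,193.5049,np.array([[0.5098,0.6628,-0.5484,1.272],[0.8602,-0.4034,0.3121,-0.4296],[-0.0143,-0.6308,-0.7758,1.1433]])),
"top":(441.7248809,253.5071,191.0702,np.array([[-0.0151,-0.982,0.1881,0.3648],[-0.9999,0.0164,0.0054,-0.0067],[-0.0084,-0.188,-0.9821,1.2441]]))}
def ray(n,p):
    f,cx,cy,T=K[n];d=T[:,:3]@np.array([(p[0]-cx)/f,(p[1]-cy)/f,1]);return T[:,3],d/np.linalg.norm(d)
def plane(n,p,z):
    o,d=ray(n,p);return o+d*(z-o[2])/d[2]
def tri(a,b):
    (o,d),(q,e)=ray("top",a),ray("scene",b)
    t=np.linalg.lstsq(np.c_[d,-e],q-o,rcond=None)[0];x,y=o+d*t[0],q+e*t[1];return (x+y)/2,np.linalg.norm(x-y)
def crop(im,x,y,w,h,s):return cv2.resize(im[y:y+h,x:x+w],None,fx=s,fy=s,interpolation=cv2.INTER_CUBIC)
E
python3 - <<'E'
from h import *
t=cv2.imread("pics/top0.png");s=cv2.imread("pics/scene0.png")
a=crop(t,105,185,50,50,6);b=crop(s,330,105,50,90,6)[:600]
c=crop(t,208,175,70,75,6);d=crop(s,240,170,70,60,6)
M=np.zeros((600,800,3),np.uint8)
def put(im,x,y):
    h=min(im.shape[0],600-y);w=min(im.shape[1],800-x);M[y:y+h,x:x+w]=im[:h,:w]
put(crop(t,105,185,55,50,6),0,0);put(crop(s,325,105,55,50,6),0,300);put(crop(t,208,178,75,50,6),335,0);put(crop(s,240,175,75,50,6),335,300)
M=np.clip(M*1.6,0,255).astype(np.uint8);cv2.imwrite("pics/m.png",M)
E
```

```text
(no output)
```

View pics/m.png

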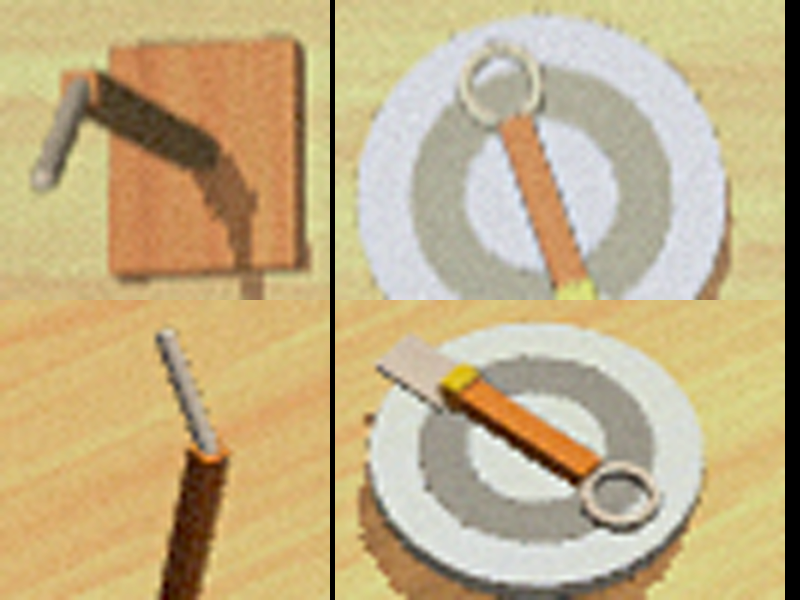

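Montage: top view peg tip at (42,180), root at (80,88), eye centre at (502,85), handle far end at (572,285), wheel centre at (542,195). Scene view: peg tip at (165,337), root at (208,450), eye at (620,495).

```bash
python3 - <<'E'
from h import *
np.set_printoptions(precision=4,suppress=True)
A=lambda u,v:(105+(u+.5)/6-.5,185+(v+.5)/6-.5)
B=lambda u,v:(325+(u+.5)/6-.5,105+(v-300+.5)/6-.5)
C=lambda u,v:(208+(u-335+.5)/6-.5,178+(v+.5)/6-.5)
D=lambda u,v:(240+(u-335+.5)/6-.5,175+(v-300+.5)/6-.5)
S=lambda u,v:(u*.64,v*.64)
print("tip",tri(A(42,180),B(165,337)),plane("top",A(42,180),.24),plane("scene",B(165,337),.24))
print("root",tri(A(80,88),B(207,450)),plane("top",A(80,86),.2),plane("scene",B(207,453),.2))
base=[plane("top",A(*p),.014) for p in[(110,43),(300,40),(302,268),(112,272)]]
print("base",np.mean(base,0),np.array(base))
print("eye",plane("top",C(502,85),.058),plane("scene",D(620,495),.058))
print("hend",plane("top",C(572,282),.064),plane("scene",D(465,382),.064), "hstart",plane("top",C(515,120),.064),plane("scene",D(590,468),.064))
print("wheel",plane("top",C(542,197),.05),plane("scene",D(537,453),.05))
for n,p,q in(("v1",(536,327),(297,341)),("v2",(626,306),(223,392))):print(n,tri(S(*p),S(*q)),plane("top",S(*p),.13),plane("scene",S(*q),.13))
print("bowl",plane("top",S(285,405),.045),"jar",plane("top",S(438,182),.085),"mould",plane("top",S(320,188),.07))
print("board",[plane("top",S(*p),.018)[:2] for p in[(485,309),(646,282),(664,351),(500,381)]])
print(R.from_quat(get_state()["tcp_rot"]).as_matrix(),tips_ahead)
E
```

```text
tip (array([0.5074, 0.3252, 0.2426]), np.float64(0.0007534310691408373)) [0.5076 0.3257 0.24  ] [0.5052 0.3278 0.24  ]
root (array([0.5501, 0.3252, 0.2016]), np.float64(0.0007598438894452316)) [0.551  0.3254 0.2   ] [0.5506 0.3256 0.2   ]
base [0.5504 0.3238 0.014 ] [[0.6046 0.3712 0.014 ]
 [0.6046 0.2811 0.014 ]
 [0.4964 0.2772 0.014 ]
 [0.4959 0.3658 0.014 ]]
eye [0.5909 0.0493 0.058 ] [0.5922 0.0509 0.058 ]
hend [0.4996 0.0184 0.064 ] [0.4944 0.0202 0.064 ] hstart [0.5736 0.0433 0.064 ] [0.5741 0.0447 0.064 ]
wheel [0.5403 0.0319 0.05  ] [0.5431 0.0332 0.05  ]
v1 (array([ 0.5284, -0.2275,  0.1253]), np.float64(0.0022962227609940526)) [ 0.5272 -0.2276  0.13  ] [ 0.5324 -0.2274  0.13  ]
v2 (array([ 0.5604, -0.3773,  0.1259]), np.float64(0.0009339665831377348)) [ 0.5595 -0.3764  0.13  ] [ 0.5635 -0.3771  0.13  ]
bowl [0.4112 0.1939 0.045 ] jar [ 0.7951 -0.0775  0.085 ] mould [0.7932 0.1328 0.07  ]
board [array([ 0.5778, -0.1598]), array([ 0.6226, -0.4531]), array([ 0.4968, -0.4746]), array([ 0.4483, -0.1812])]
[[-0.9524 -0.0003  0.3049]
 [-0.3049  0.0018 -0.9524]
 [-0.0003 -1.     -0.0018]] 0.014
```

```bash
cat >> h.py <<'E'
np.set_printoptions(precision=4,suppress=True)
def plan(pos,rot,n=None,step=.035,ang=7):
    """rows (in move units) from the measured pose to the world pose pos, rot (matrix)"""
    s=get_state();p=s["eef_pos"];Q=R.from_quat(s["tcp_rot"]);T=R.from_matrix(rot)
    rv=(Q.inv()*T).as_rotvec();d=np.asarray(pos)-p
    n=n or max(1,int(np.ceil(max(np.linalg.norm(d)/step,np.degrees(np.linalg.norm(rv))/ang))))
    for i in range(n):
        Qi=Q*R.from_rotvec(rv*i/n)
        print([np.round(Qi.inv().apply(d/n)/.12,3).tolist(),np.round(rv/n/2/np.pi,4).tolist()],",",sep="")
    print("n",n)
def grot(yaw,tilt=0):
    """tool x = -scraper x, y = -scraper z ; yaw, tilt of scraper x upward (deg)"""
    M=(R.from_euler("z",yaw,degrees=True)*R.from_euler("y",-tilt,degrees=True)).as_matrix()
    return np.c_[-M[:,0],-M[:,2],-M[:,1]]
E
python3 - <<'E'
from h import *
plan([.523,.028,.22],grot(18),24)
E
```

```text
[[-0.176, 0.009, -0.188], [0.0, -0.0, -0.0]],
[[-0.176, 0.009, -0.188], [0.0, -0.0, -0.0]],
[[-0.176, 0.009, -0.188], [0.0, -0.0, -0.0]],
[[-0.176, 0.009, -0.188], [0.0, -0.0, -0.0]],
[[-0.176, 0.009, -0.188], [0.0, -0.0, -0.0]],
[[-0.176, 0.009, -0.188], [0.0, -0.0, -0.0]],
[[-0.176, 0.009, -0.188], [0.0, -0.0, -0.0]],
[[-0.176, 0.009, -0.188], [0.0, -0.0, -0.0]],
[[-0.176, 0.009, -0.188], [0.0, -0.0, -0.0]],
[[-0.176, 0.009, -0.188], [0.0, -0.0, -0.0]],
[[-0.176, 0.009, -0.188], [0.0, -0.0, -0.0]],
[[-0.176, 0.009, -0.188], [0.0, -0.0, -0.0]],
[[-0.176, 0.009, -0.188], [0.0, -0.0, -0.0]],
[[-0.176, 0.009, -0.188], [0.0, -0.0, -0.0]],
[[-0.176, 0.009, -0.188], [0.0, -0.0, -0.0]],
[[-0.176, 0.009, -0.188], [0.0, -0.0, -0.0]],
[[-0.176, 0.009, -0.188], [0.0, -0.0, -0.0]],
[[-0.176, 0.009, -0.188], [0.0, -0.0, -0.0]],
[[-0.176, 0.009, -0.188], [0.0, -0.0, -0.0]],
[[-0.177, 0.008, -0.187], [0.0, -0.0, -0.0]],
[[-0.177, 0.008, -0.187], [0.0, -0.0, -0.0]],
[[-0.177, 0.008, -0.187], [0.0, -0.0, -0.0]],
[[-0.177, 0.008, -0.187], [0.0, -0.0, -0.0]],
[[-0.177, 0.008, -0.187], [0.0, -0.0, -0.0]],
n 24
```

>>> send_rows(
  plan=[
    [[-0.18,0.008,-0.19],[0,0,0]],
    [[-0.18,0.008,-0.19],[0,0,0]],
    [[-0.18,0.008,-0.19],[0,0,0]],
    [[-0.18,0.008,-0.19],[0,0,0]],
    [[-0.18,0.008,-0.19],[0,0,0]],
    [[-0.18,0.008,-0.19],[0,0,0]],
    [[-0.18,0.008,-0.19],[0,0,0]],
    [[-0.18,0.008,-0.19],[0,0,0]],
    [[-0.18,0.008,-0.19],[0,0,0]],
    [[-0.18,0.008,-0.19],[0,0,0]],
    [[-0.18,0.008,-0.19],[0,0,0]],
    [[-0.18,0.008,-0.19],[0,0,0]],
  ],
  gripper=0.55,
  grip_force=60,
)

```text
time: 1.35
eef_pos: [0.3695, -0.3019, 0.2335]
tcp_rot: [-0.109, 0.699, -0.699, 0.109]
contact_force: [0.4, 0.4, -0.6]
opening: 0.45
```

>>> send_rows(
  plan=[
    [[-0.18,0.008,-0.19],[0,0,0]],
    [[-0.18,0.008,-0.19],[0,0,0]],
    [[-0.18,0.008,-0.19],[0,0,0]],
    [[-0.18,0.008,-0.19],[0,0,0]],
    [[-0.18,0.008,-0.19],[0,0,0]],
    [[-0.18,0.008,-0.19],[0,0,0]],
    [[-0.18,0.008,-0.19],[0,0,0]],
    [[-0.18,0.008,-0.19],[0,0,0]],
    [[-0.18,0.008,-0.19],[0,0,0]],
    [[-0.18,0.008,-0.19],[0,0,0]],
    [[-0.16,0.008,-0.18],[0,0,0]],
    [[0,0,0],[0,0,0]],
  ],
)

```text
time: 2.55
eef_pos: [0.5176, 0.0087, 0.2228]
tcp_rot: [-0.111, 0.699, -0.698, 0.11]
contact_force: [0.4, -1.2, -0.4]
opening: 0.448
```

```bash
python3 - <<'E'
from h import *
s=get_state();print(s["eef_pos"],s["opening"])
c=read_camera("wrist");im=c["img"];cv2.imwrite("pics/w1.png",im)
# undistort wrist pixels to plane z
np.save("mount.npy",c["mount"])
print(R.from_quat(s["tcp_rot"]).as_matrix())
cv2.imwrite("pics/w1x.png",np.clip(cv2.resize(im,(800,600))*1.5,0,255).astype(np.uint8))
E
```

```text
[0.5176 0.0087 0.2228] 0.4480924402631976
[[-0.9512 -0.0006  0.3084]
 [-0.3084  0.0009 -0.9512]
 [ 0.0002 -1.     -0.001 ]]
```

View pics/w1x.png

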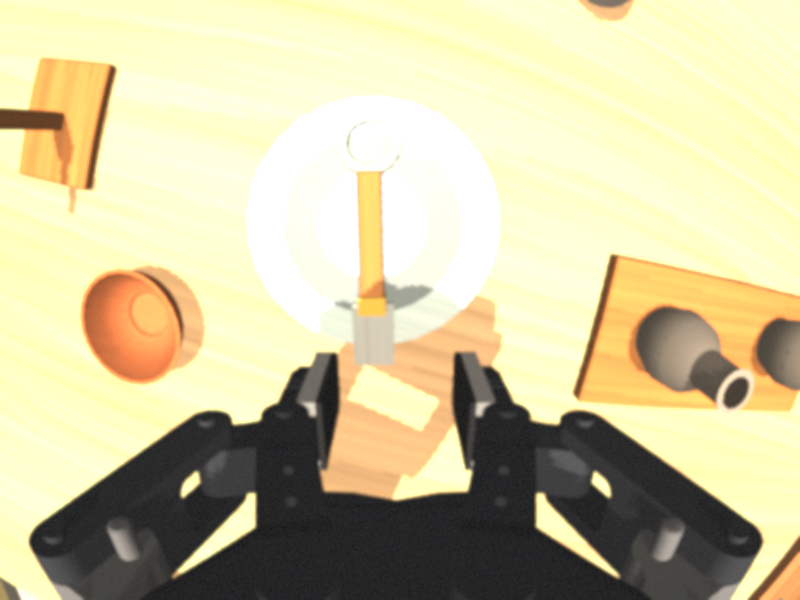

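Wrist view: eye centre (372,147), handle from (370,172) to (372,298), wheel centre about (373,219).

```bash
cat >> h.py <<'E'
def wray(p,s,m=np.load("mount.npy")):
    u=np.array([p[0]-252.9055,p[1]-187.6689]);r=np.hypot(*u);th=r/297.31864
    d=np.r_[u/r*np.sin(th),np.cos(th)];M=R.from_quat(s["tcp_rot"]).as_matrix()
    return M@m[:3,3]+s["eef_pos"],M@m[:3,:3]@d
def wplane(p,s,z):
    o,d=wray(p,s);return o+d*(z-o[2])/d[2]
E
python3 - <<'E'
from h import *
s=get_state()
f=lambda u,v,z:wplane((u*.64,v*.64),s,z)
e,a,b,w=f(372,147,.058),f(370,172,.064),f(372,298,.064),f(373,217,.05)
print(e,a,b,"wheel",w,"yaw",np.degrees(np.arctan2(*(e-b)[1::-1])))
plan([.523,.028,.09],grot(18),5)
E
```

```text
[0.5892 0.0457 0.058 ] [0.574  0.0419 0.064 ] [0.4979 0.0167 0.064 ] wheel [0.5462 0.0318 0.05  ] yaw 17.61863849214716
[[-0.02, 0.221, -0.03], [0.0, -0.0, 0.0]],
[[-0.02, 0.221, -0.03], [0.0, -0.0, 0.0]],
[[-0.02, 0.221, -0.03], [0.0, -0.0, 0.0]],
[[-0.02, 0.221, -0.03], [0.0, -0.0, 0.0]],
[[-0.02, 0.221, -0.03], [0.0, -0.0, 0.0]],
n 5
```

>>> send_rows(
  plan=[
    [[-0.02,0.22,-0.027],[0,0,0]],
    [[-0.02,0.22,-0.027],[0,0,0]],
    [[-0.02,0.22,-0.027],[0,0,0]],
    [[-0.02,0.22,-0.027],[0,0,0]],
    [[-0.02,0.2,-0.027],[0,0,0]],
    [[0,0.04,0],[0,0,0]],
    [[0,0,0],[0,0,0]],
    [[0,0,0],[0,0,0]],
  ],
)

```text
time: 3.4
eef_pos: [0.5245, 0.0245, 0.0902]
tcp_rot: [0.108, -0.698, 0.699, -0.11]
contact_force: [-0.7, 1.3, -0.7]
opening: 0.454
```

```bash
python3 - <<'E'
from h import *
plan([.522,.026,.069],grot(17.8),4)
E
```

```text
[[0.004, 0.044, -0.005], [-0.0, -0.0001, -0.0001]],
[[0.004, 0.044, -0.005], [-0.0, -0.0001, -0.0001]],
[[0.004, 0.044, -0.004], [-0.0, -0.0001, -0.0001]],
[[0.004, 0.044, -0.004], [-0.0, -0.0001, -0.0001]],
n 4
```

>>> send_rows(
  plan=[
    [[0.004,0.044,-0.005],[0,0,0]],
    [[0.004,0.044,-0.005],[0,0,0]],
    [[0.004,0.044,-0.004],[0,0,0]],
    [[0.004,0.044,-0.004],[0,0,0]],
    [[0,0,0],[0,0,0]],
    [[0,0,0],[0,0,0]],
  ],
)

```text
time: 4.0
eef_pos: [0.521, 0.0268, 0.0674]
tcp_rot: [-0.109, 0.699, -0.699, 0.109]
contact_force: [-0.9, -0.8, 0.3]
opening: 0.45
```

>>> send_rows(
  plan=[
    [[0,0,0],[0,0,0]],
    [[0,0,0],[0,0,0]],
    [[0,0,0],[0,0,0]],
    [[0,0,0],[0,0,0]],
    [[0,0,0],[0,0,0]],
    [[0,0,0],[0,0,0]],
    [[0,0,0],[0,0,0]],
    [[0,0,0],[0,0,0]],
  ],
  gripper=1.0,
  grip_force=60,
)

```text
time: 4.8
eef_pos: [0.5217, 0.0267, 0.0682]
tcp_rot: [0.109, -0.699, 0.699, -0.109]
contact_force: [0.2, 0.3, 5.0]
opening: 0.164
```

>>> send_rows(
  plan=[
    [[0,-0.1,0],[0,0,0]],
    [[0,-0.2,0],[0,0,0]],
    [[0,-0.25,0],[0,0,0]],
    [[0,-0.25,0],[0,0,0]],
    [[0,-0.25,0],[0,0,0]],
    [[0,-0.25,0],[0,0,0]],
    [[0,-0.2,0],[0,0,0]],
    [[0,0,0],[0,0,0]],
    [[0,0,0],[0,0,0]],
  ],
)

```text
time: 5.7
eef_pos: [0.5206, 0.0268, 0.2471]
tcp_rot: [-0.109, 0.699, -0.699, 0.109]
contact_force: [0.1, -0.9, -2.2]
opening: 0.164
```

```bash
python3 - <<'E'
from h import *
s=get_state();print(s["eef_pos"],s["contact_force"],s["wrist_torque"])
im=read_camera("wrist")["img"];cv2.imwrite("pics/w2.png",im)
cv2.imwrite("pics/w2x.png",crop(im,150,0,200,150,4))
E
```

```text
[0.5206 0.0268 0.2471] [ 0.0891 -0.9288 -2.1538] [0.005  0.0088 0.0128]
```

View pics/w2x.png

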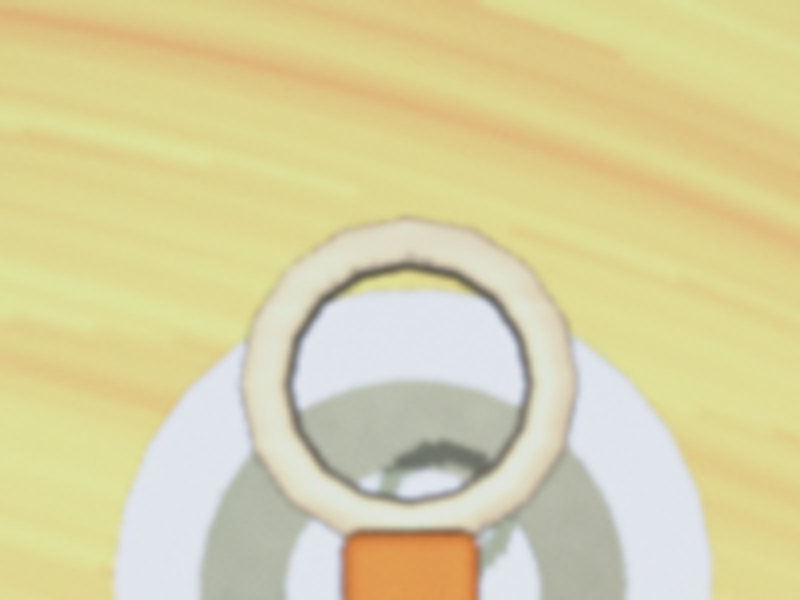

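Scraper is held square; eye centre at crop (410,382). It lies at about (-74, 14, 0) mm in the tool frame.

```bash
cat >> h.py <<'E'
ROOT=np.array([.5503,.3253,.198]);U=np.array([-.707,-.0123,.707]);EYE=np.array([-.074,.014,0])
def eyepose(k,tilt=30,yaw=1):
    M=grot(yaw,tilt);return ROOT+U*k-M@EYE,M
E
python3 - <<'E'
from h import *
p,M=eyepose(.11);print(p);plan(p,M,12)
E
```

```text
[0.4015 0.3227 0.2509]
[[0.016, -0.003, -0.221], [0.001, 0.0038, 0.0069]],
[[0.021, -0.005, -0.22], [0.001, 0.0038, 0.0069]],
[[0.026, -0.008, -0.22], [0.001, 0.0038, 0.0069]],
[[0.031, -0.01, -0.219], [0.001, 0.0038, 0.0069]],
[[0.035, -0.013, -0.218], [0.001, 0.0038, 0.0069]],
[[0.04, -0.016, -0.217], [0.001, 0.0038, 0.0069]],
[[0.044, -0.02, -0.216], [0.001, 0.0038, 0.0069]],
[[0.048, -0.023, -0.215], [0.001, 0.0038, 0.0069]],
[[0.052, -0.027, -0.213], [0.001, 0.0038, 0.0069]],
[[0.056, -0.03, -0.212], [0.001, 0.0038, 0.0069]],
[[0.06, -0.034, -0.21], [0.001, 0.0038, 0.0069]],
[[0.063, -0.038, -0.209], [0.001, 0.0038, 0.0069]],
n 12
```

>>> send_rows(
  plan=[
    [[0.016,-0.003,-0.221],[0.001,0.0038,0.0069]],
    [[0.021,-0.005,-0.22],[0.001,0.0038,0.0069]],
    [[0.026,-0.008,-0.22],[0.001,0.0038,0.0069]],
    [[0.031,-0.01,-0.219],[0.001,0.0038,0.0069]],
    [[0.035,-0.013,-0.218],[0.001,0.0038,0.0069]],
    [[0.04,-0.016,-0.217],[0.001,0.0038,0.0069]],
    [[0.044,-0.02,-0.216],[0.001,0.0038,0.0069]],
    [[0.048,-0.023,-0.215],[0.001,0.0038,0.0069]],
    [[0.052,-0.027,-0.213],[0.001,0.0038,0.0069]],
    [[0.056,-0.03,-0.212],[0.001,0.0038,0.0069]],
    [[0.06,-0.034,-0.21],[0.001,0.0038,0.0069]],
    [[0.063,-0.038,-0.209],[0.001,0.0038,0.0069]],
  ],
)

```text
time: 6.95
eef_pos: [0.401, 0.3227, 0.2495]
tcp_rot: [0.177, 0.684, -0.682, 0.188]
contact_force: [0.0, -1.2, -0.5]
opening: 0.165
```

>>> send_rows(
  plan=[
    [[0,0,0],[0,0,0]],
    [[0,0,0],[0,0,0]],
    [[0,0,0],[0,0,0]],
  ],
)

```text
time: 7.25
eef_pos: [0.4027, 0.3217, 0.2512]
tcp_rot: [0.177, 0.685, -0.682, 0.188]
contact_force: [-0.4, -0.1, -1.1]
opening: 0.163
```

```bash
python3 - <<'E'
from h import *
s=get_state();print(s["eef_pos"],R.from_quat(s["tcp_rot"]).as_matrix());M=R.from_quat(s["tcp_rot"]).as_matrix()
print("eye",s["eef_pos"]+M@EYE)
im=read_camera("wrist")["img"];cv2.imwrite("pics/w3.png",im)
a=crop(im,150,0,200,150,3);b=crop(read_camera("scene")["img"],300,95,100,75,2)
cv2.imwrite("pics/w3x.png",crop(im,150,0,200,150,4))
p,M=eyepose(.075);plan(p,M,5)
E
```

```text
[0.4027 0.3217 0.2512] [[-0.867   0.4981  0.0162]
 [-0.0141  0.0079 -0.9999]
 [-0.4982 -0.8671  0.0002]]
eye [0.4738 0.3228 0.2759]
[[-0.012, 0.057, -0.002], [-0.0, -0.0001, 0.0]],
[[-0.012, 0.057, -0.002], [-0.0, -0.0001, 0.0]],
[[-0.012, 0.057, -0.002], [-0.0, -0.0001, 0.0]],
[[-0.012, 0.057, -0.002], [-0.0, -0.0001, 0.0]],
[[-0.012, 0.057, -0.002], [-0.0, -0.0001, 0.0]],
n 5
```

View pics/w3x.png

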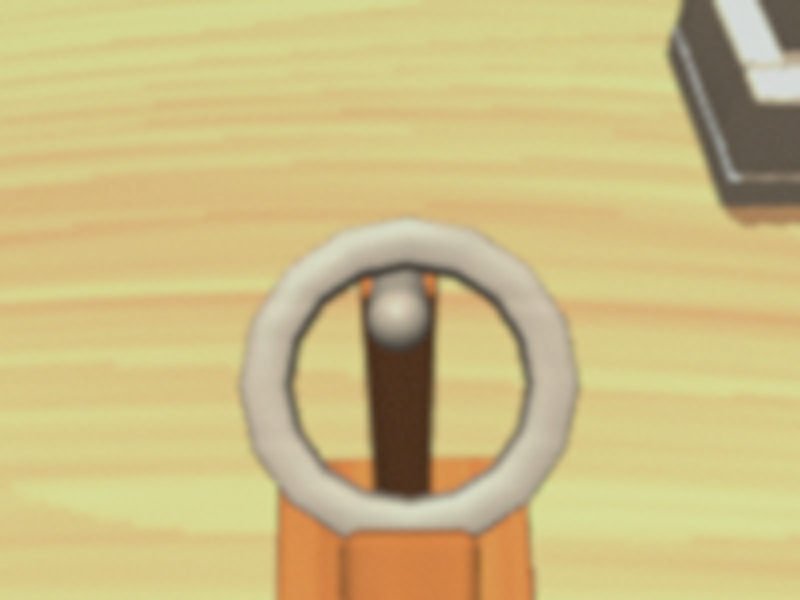

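The wrist camera sees the peg tip through the eye at (400,318), within 1 mm of prediction. Insert along the peg.

>>> send_rows(
  plan=[
    [[-0.013,0.057,-0.003],[0,0,0]],
    [[-0.013,0.057,-0.003],[0,0,0]],
    [[-0.012,0.057,-0.003],[0,0,0]],
    [[-0.012,0.057,-0.002],[0,0,0]],
    [[-0.012,0.057,-0.002],[0,0,0]],
    [[-0.012,0.057,-0.002],[0,0,0]],
    [[-0.012,0.057,0],[0,0,0]],
    [[-0.012,0.057,0],[0,0,0]],
  ],
)

```text
time: 8.15
eef_pos: [0.4407, 0.3251, 0.2106]
tcp_rot: [0.177, 0.685, -0.681, 0.189]
contact_force: [0.0, -0.5, -0.7]
opening: 0.164
```

```bash
python3 - <<'E'
from h import *
s=get_state();M=R.from_quat(s["tcp_rot"]).as_matrix();e=s["eef_pos"]+M@EYE
k=(e-ROOT)@U;print("eye",e,"k",k,"off",e-ROOT-k*U,s["contact_force"],s["wrist_torque"])
p,M=eyepose(.028);p[1]+=.0005;plan(p,M,4)
E
```

```text
eye [0.5118 0.3263 0.2354] k 0.05370550481189131 off [-0.0006  0.0017 -0.0005] [ 0.0009 -0.4737 -0.7441] [ 0.022   0.2699 -0.0045]
[[-0.015, 0.051, 0.003], [0.0, -0.0, -0.0]],
[[-0.015, 0.051, 0.003], [0.0, -0.0, -0.0]],
[[-0.015, 0.051, 0.003], [0.0, -0.0, -0.0]],
[[-0.015, 0.051, 0.003], [0.0, -0.0, -0.0]],
n 4
```

>>> send_rows(
  plan=[
    [[-0.015,0.051,0.003],[0,0,0]],
    [[-0.015,0.051,0.003],[0,0,0]],
    [[-0.015,0.051,0.003],[0,0,0]],
    [[-0.015,0.051,0.003],[0,0,0]],
    [[0,0,0],[0,0,0]],
  ],
)

```text
time: 8.65
eef_pos: [0.459, 0.3236, 0.1926]
tcp_rot: [0.177, 0.685, -0.681, 0.188]
contact_force: [0.1, -0.2, -1.7]
opening: 0.168
```

```bash
python3 - <<'E'
from h import *
s=get_state();M=R.from_quat(s["tcp_rot"]).as_matrix();e=s["eef_pos"]+M@EYE
k=(e-ROOT)@U;print("eye",e,"k",k,"off",e-ROOT-k*U,s["contact_force"],s["wrist_torque"])
cv2.imwrite("pics/w4.png",crop(read_camera("wrist")["img"],150,0,200,150,4))
E
```

```text
eye [0.5301 0.3248 0.2174] k 0.027994903872360432 off [-0.0004 -0.0002 -0.0004] [ 0.0853 -0.1735 -1.7267] [-0.0474  0.3749 -0.0525]
```

View pics/w4.png

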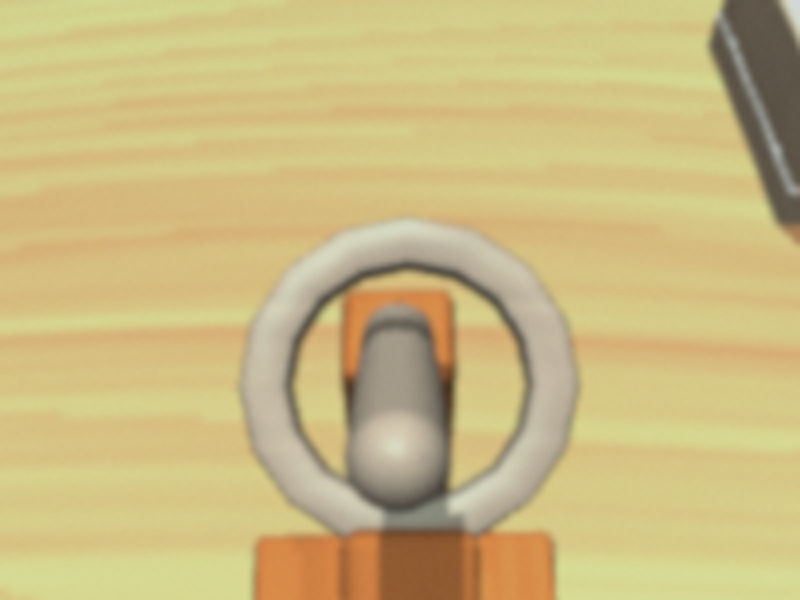

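Peg tip at (397,455) is above the eye and the root is inside the ring, so the peg is through. Release.

>>> send_rows(
  plan=[
    [[0,0,0],[0,0,0]],
    [[0,0,0],[0,0,0]],
    [[0,0,0],[0,0,0]],
    [[0,0,0],[0,0,0]],
    [[0,0,0],[0,0,0]],
    [[0,0,0],[0,0,0]],
    [[0,0,0],[0,0,0]],
    [[0,0,0],[0,0,0]],
    [[0,0,0],[0,0,0]],
    [[0,0,0],[0,0,0]],
  ],
  gripper=0.2,
)

```text
time: 9.7
eef_pos: [0.4588, 0.324, 0.1934]
tcp_rot: [0.177, 0.685, -0.681, 0.189]
contact_force: [-0.0, 0.2, 0.1]
opening: 0.798
```

>>> send_rows(
  plan=[
    [[0,-0.1,0],[0,0,0]],
    [[0,-0.2,0],[0,0,0]],
    [[0,-0.2,0],[0,0,0]],
    [[0,-0.2,0],[0,0,0]],
    [[0,-0.2,0],[0,0,0]],
    [[0,-0.2,0],[0,0,0]],
    [[0,-0.1,0],[0,0,0]],
    [[0,0,0],[0,0,0]],
  ],
  gripper=0.0,
)

```text
time: 10.5
eef_pos: [0.3868, 0.3232, 0.3209]
tcp_rot: [0.179, 0.686, -0.68, 0.19]
contact_force: [0.8, 0.3, -0.2]
opening: 1.002
```

```bash
python3 - <<'E'
from h import *
s=get_state();print(s["eef_pos"])
im=read_camera("scene")["img"];cv2.imwrite("pics/s5.png",im)
cv2.imwrite("pics/s5x.png",np.hstack([crop(im,310,90,100,120,4),crop(read_camera("top")["img"],80,170,100,120,4)]))
plan([.45,.05,.25],grot(9,0),10)
E
```

```text
[0.3868 0.3232 0.3209]
[[-0.014, 0.073, 0.228], [-0.0006, -0.0022, -0.0083]],
[[-0.015, 0.071, 0.228], [-0.0006, -0.0022, -0.0083]],
[[-0.016, 0.07, 0.229], [-0.0006, -0.0022, -0.0083]],
[[-0.016, 0.068, 0.229], [-0.0006, -0.0022, -0.0083]],
[[-0.016, 0.067, 0.23], [-0.0006, -0.0022, -0.0083]],
[[-0.017, 0.065, 0.23], [-0.0006, -0.0022, -0.0083]],
[[-0.017, 0.063, 0.231], [-0.0006, -0.0022, -0.0083]],
[[-0.017, 0.061, 0.231], [-0.0006, -0.0022, -0.0083]],
[[-0.017, 0.06, 0.232], [-0.0006, -0.0022, -0.0083]],
[[-0.017, 0.058, 0.232], [-0.0006, -0.0022, -0.0083]],
n 10
```

View pics/s5x.png

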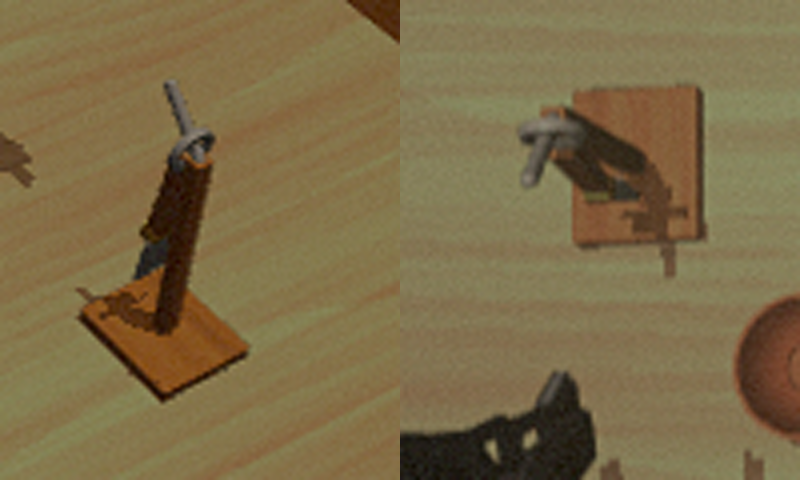

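The scraper hangs by its eye against the post (ring at the peg root in both views). Now the vases.

```bash
python3 - <<'E'
from h import *
plan([.53,-.2275,.24],grot(-3),18)
E
```

```text
[[-0.036, 0.062, 0.256], [0.0002, 0.0006, -0.0046]],
[[-0.039, 0.061, 0.256], [0.0002, 0.0006, -0.0046]],
[[-0.041, 0.06, 0.255], [0.0002, 0.0006, -0.0046]],
[[-0.044, 0.059, 0.255], [0.0002, 0.0006, -0.0046]],
[[-0.047, 0.058, 0.255], [0.0002, 0.0006, -0.0046]],
[[-0.049, 0.057, 0.255], [0.0002, 0.0006, -0.0046]],
[[-0.052, 0.056, 0.254], [0.0002, 0.0006, -0.0046]],
[[-0.055, 0.055, 0.254], [0.0002, 0.0006, -0.0046]],
[[-0.057, 0.053, 0.254], [0.0002, 0.0006, -0.0046]],
[[-0.06, 0.052, 0.254], [0.0002, 0.0006, -0.0046]],
[[-0.062, 0.05, 0.253], [0.0002, 0.0006, -0.0046]],
[[-0.064, 0.049, 0.253], [0.0002, 0.0006, -0.0046]],
[[-0.067, 0.047, 0.253], [0.0002, 0.0006, -0.0046]],
[[-0.069, 0.045, 0.252], [0.0002, 0.0006, -0.0046]],
[[-0.071, 0.044, 0.252], [0.0002, 0.0006, -0.0046]],
[[-0.073, 0.042, 0.252], [0.0002, 0.0006, -0.0046]],
[[-0.076, 0.04, 0.251], [0.0002, 0.0006, -0.0046]],
[[-0.078, 0.038, 0.251], [0.0002, 0.0006, -0.0046]],
n 18
```

>>> send_rows(
  plan=[
    [[-0.036,0.062,0.256],[0.0002,0.0006,-0.0046]],
    [[-0.039,0.061,0.256],[0.0002,0.0006,-0.0046]],
    [[-0.041,0.06,0.255],[0.0002,0.0006,-0.0046]],
    [[-0.044,0.059,0.255],[0.0002,0.0006,-0.0046]],
    [[-0.047,0.058,0.255],[0.0002,0.0006,-0.0046]],
    [[-0.049,0.057,0.255],[0.0002,0.0006,-0.0046]],
    [[-0.052,0.056,0.254],[0.0002,0.0006,-0.0046]],
    [[-0.055,0.055,0.254],[0.0002,0.0006,-0.0046]],
    [[-0.057,0.053,0.254],[0.0002,0.0006,-0.0046]],
  ],
)

```text
time: 11.5
eef_pos: [0.4581, 0.0458, 0.2775]
tcp_rot: [0.099, 0.702, -0.7, 0.084]
contact_force: [-0.2, 1.2, 0.7]
opening: 1.0
```

>>> send_rows(
  plan=[
    [[-0.06,0.052,0.254],[0.0002,0.0006,-0.0046]],
    [[-0.062,0.05,0.253],[0.0002,0.0006,-0.0046]],
    [[-0.064,0.049,0.253],[0.0002,0.0006,-0.0046]],
    [[-0.067,0.047,0.253],[0.0002,0.0006,-0.0046]],
    [[-0.069,0.045,0.252],[0.0002,0.0006,-0.0046]],
    [[-0.071,0.044,0.252],[0.0002,0.0006,-0.0046]],
    [[-0.073,0.042,0.252],[0.0002,0.0006,-0.0046]],
    [[-0.076,0.04,0.251],[0.0002,0.0006,-0.0046]],
    [[-0.078,0.038,0.251],[0.0002,0.0006,-0.0046]],
    [[0,0,0],[0,0,0]],
    [[0,0,0],[0,0,0]],
  ],
)

```text
time: 12.6
eef_pos: [0.5293, -0.2279, 0.2391]
tcp_rot: [-0.02, -0.707, 0.707, 0.02]
contact_force: [-0.2, 0.2, -0.3]
opening: 0.999
```

```bash
python3 - <<'E'
from h import *
s=get_state();print(s["eef_pos"],s["qpos"],s["contact_force"])
im=read_camera("wrist")["img"];cv2.imwrite("pics/w6.png",im)
cv2.imwrite("pics/w6x.png",cv2.resize(im,(800,600)))
E
```

```text
[ 0.5293 -0.2279  0.2391] [-0.5825  0.0756  1.8302 -0.0003  1.2357  1.0438] [-0.1586  0.1541 -0.3244]
```

View pics/w6x.png

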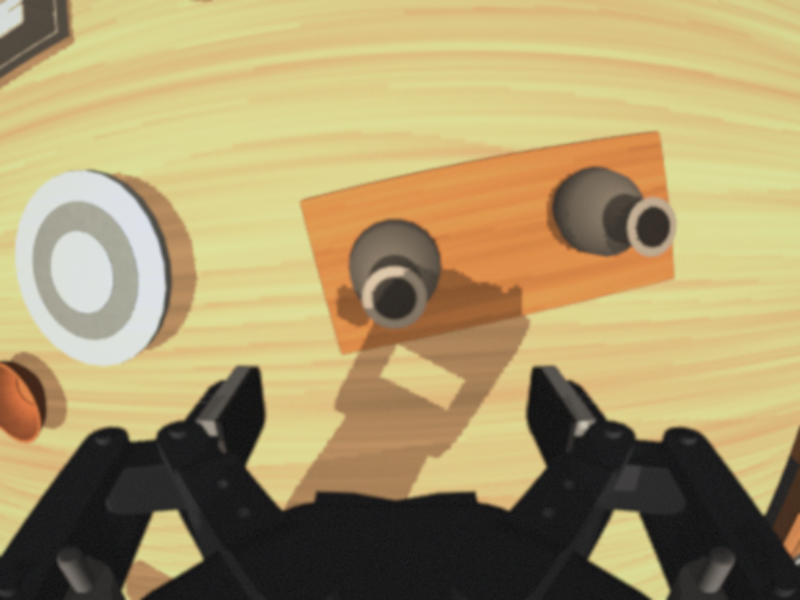

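Wrist view: near vase lip centre (395,297), far lip (651,227), inner wheel ring centre about (82,271).

```bash
python3 - <<'E'
from h import *
s=get_state()
f=lambda u,v,z:wplane((u*.64,v*.64),s,z)
print("v1",f(395,297,.13),"v2",f(651,227,.13),"wheel",f(82,271,.05))
v=f(395,297,.13);plan([v[0],v[1],.107],grot(-3),6)
E
```

```text
v1 [ 0.5293 -0.2273  0.13  ] v2 [ 0.5628 -0.3758  0.13  ] wheel [0.5418 0.0318 0.05  ]
[[0.0, 0.184, -0.0], [-0.0, -0.0001, -0.0]],
[[0.0, 0.184, -0.0], [-0.0, -0.0001, -0.0]],
[[0.0, 0.184, 0.0], [-0.0, -0.0001, -0.0]],
[[0.0, 0.184, 0.0], [-0.0, -0.0001, -0.0]],
[[0.0, 0.184, 0.0], [-0.0, -0.0001, -0.0]],
[[0.0, 0.184, 0.0], [-0.0, -0.0001, -0.0]],
n 6
```

>>> send_rows(
  plan=[
    [[0,0.184,0],[0,0,0]],
    [[0,0.184,0],[0,0,0]],
    [[0,0.184,0],[0,0,0]],
    [[0,0.184,0],[0,0,0]],
    [[0,0.184,0],[0,0,0]],
    [[0,0.18,0],[0,0,0]],
    [[0,0,0],[0,0,0]],
    [[0,0,0],[0,0,0]],
  ],
  gripper=0.0,
)

```text
time: 13.45
eef_pos: [0.5302, -0.2271, 0.1096]
tcp_rot: [-0.02, -0.706, 0.708, 0.018]
contact_force: [0.7, -0.4, 1.1]
opening: 1.001
```

>>> send_rows(
  plan=[
    [[0,0,0],[0,0,0]],
    [[0,0,0],[0,0,0]],
    [[0,0,0],[0,0,0]],
    [[0,0,0],[0,0,0]],
    [[0,0,0],[0,0,0]],
    [[0,0,0],[0,0,0]],
    [[0,0,0],[0,0,0]],
    [[0,0,0],[0,0,0]],
  ],
  gripper=1.0,
  grip_force=50,
)

```text
time: 14.25
eef_pos: [0.5311, -0.2281, 0.1106]
tcp_rot: [-0.021, -0.706, 0.708, 0.017]
contact_force: [-1.0, 1.0, 6.2]
opening: 0.36
```

>>> send_rows(
  plan=[
    [[0,-0.04,0],[0,0,0]],
    [[0,-0.08,0],[0,0,0]],
    [[0,-0.08,0],[0,0,0]],
    [[0,-0.08,0],[0,0,0]],
    [[0,-0.08,0],[0,0,0]],
    [[0,-0.04,0],[0,0,0]],
    [[0,0,0],[0,0,0]],
    [[0,0,0],[0,0,0]],
    [[0,0,0],[0,0,0]],
  ],
)

```text
time: 15.15
eef_pos: [0.5299, -0.2276, 0.1568]
tcp_rot: [-0.02, -0.706, 0.708, 0.018]
contact_force: [-0.1, 1.1, -3.2]
opening: 0.363
```

```bash
python3 - <<'E'
from h import *
F=[];J=[]
for i in range(12):
    read_camera("top");s=get_state();F.append(s["contact_force"]);J.append(s["joint_efforts"])
print(np.mean(F,0),np.std(F,0),np.mean(J,0),s["eef_pos"],s["time"])
E
```

```text
[-0.1773 -0.1601 -3.7177] [0.4619 0.4685 0.5752] [  0.0011 -35.3159 -28.6807  -0.0045  -0.0032  -0.    ] [ 0.5303 -0.2279  0.1574] 15.75
```

About 3.7 N (0.38 kg): this should be the heavy one. Put it down gently and lift the other.

>>> send_rows(
  plan=[
    [[0,0.08,0],[0,0,0]],
    [[0,0.08,0],[0,0,0]],
    [[0,0.08,0],[0,0,0]],
    [[0,0.08,0],[0,0,0]],
    [[0,0.04,0],[0,0,0]],
    [[0,0.02,0],[0,0,0]],
    [[0,0.01,0],[0,0,0]],
    [[0,0,0],[0,0,0]],
    [[0,0,0],[0,0,0]],
  ],
)

```text
time: 16.65
eef_pos: [0.5307, -0.2282, 0.111]
tcp_rot: [-0.02, -0.706, 0.708, 0.017]
contact_force: [0.9, 0.1, -4.3]
opening: 0.359
```

>>> send_rows(
  plan=[
    [[0,0.01,0],[0,0,0]],
    [[0,0,0],[0,0,0]],
    [[0,0,0],[0,0,0]],
  ],
)

```text
time: 16.95
eef_pos: [0.531, -0.2282, 0.1107]
tcp_rot: [-0.021, -0.706, 0.708, 0.017]
contact_force: [-0.9, 1.1, 2.6]
opening: 0.359
```

>>> send_rows(
  plan=[
    [[0,0.01,0],[0,0,0]],
    [[0,0,0],[0,0,0]],
    [[0,0,0],[0,0,0]],
  ],
)

```text
time: 17.25
eef_pos: [0.5314, -0.2283, 0.1107]
tcp_rot: [-0.021, -0.706, 0.708, 0.017]
contact_force: [-3.1, 2.4, 9.4]
opening: 0.361
```

Standing on the board. Release and rise.

>>> send_rows(
  plan=[
    [[0,-0.008,0],[0,0,0]],
    [[0,0,0],[0,0,0]],
    [[0,0,0],[0,0,0]],
    [[0,0,0],[0,0,0]],
    [[0,0,0],[0,0,0]],
    [[0,0,0],[0,0,0]],
    [[0,0,0],[0,0,0]],
  ],
  gripper=0.0,
)

```text
time: 17.95
eef_pos: [0.5304, -0.228, 0.1091]
tcp_rot: [-0.02, -0.706, 0.708, 0.018]
contact_force: [-0.0, -0.3, 0.2]
opening: 0.995
```

>>> send_rows(
  plan=[
    [[0,-0.1,0],[0,0,0]],
    [[0,-0.2,0],[0,0,0]],
    [[0,-0.2,0],[0,0,0]],
    [[0,-0.2,0],[0,0,0]],
    [[0,-0.15,0],[0,0,0]],
    [[0,0,0],[0,0,0]],
    [[0,0,0],[0,0,0]],
  ],
)

```text
time: 18.65
eef_pos: [0.5301, -0.2277, 0.2117]
tcp_rot: [-0.02, -0.706, 0.708, 0.017]
contact_force: [0.3, -0.7, -0.7]
opening: 0.997
```

```bash
python3 - <<'E'
from h import *
F=[]
for i in range(8):
    c=read_camera("wrist");s=get_state();F.append(s["contact_force"])
print(np.mean(F,0),s["eef_pos"],s["opening"]);cv2.imwrite("pics/w7.png",c["img"])
plan([.5625,-.3762,.20],grot(-3),6)
E
```

```text
[ 0.2112 -0.014   0.0195] [ 0.5298 -0.2275  0.2104] 1.002984784857602
[[-0.056, 0.015, 0.204], [-0.0001, -0.0, -0.0001]],
[[-0.056, 0.015, 0.204], [-0.0001, -0.0, -0.0001]],
[[-0.056, 0.015, 0.204], [-0.0001, -0.0, -0.0001]],
[[-0.056, 0.015, 0.204], [-0.0001, -0.0, -0.0001]],
[[-0.056, 0.015, 0.204], [-0.0001, -0.0, -0.0001]],
[[-0.056, 0.015, 0.204], [-0.0001, -0.0, -0.0001]],
n 6
```

>>> send_rows(
  plan=[
    [[-0.056,0.015,0.204],[0,0,0]],
    [[-0.056,0.015,0.204],[0,0,0]],
    [[-0.056,0.015,0.204],[0,0,0]],
    [[-0.056,0.015,0.204],[0,0,0]],
    [[-0.056,0.015,0.204],[0,0,0]],
    [[-0.056,0.015,0.204],[0,0,0]],
    [[0,0,0],[0,0,0]],
    [[0,0,0],[0,0,0]],
  ],
)

```text
time: 19.85
eef_pos: [0.5622, -0.3766, 0.2002]
tcp_rot: [-0.02, -0.706, 0.707, 0.018]
contact_force: [0.5, -0.8, 0.1]
opening: 0.999
```

```bash
python3 - <<'E'
from h import *
plan([.5625,-.3762,.112],grot(-3),4)
E
```

```text
[[-0.0, 0.184, -0.001], [-0.0001, -0.0001, -0.0001]],
[[-0.0, 0.184, -0.001], [-0.0001, -0.0001, -0.0001]],
[[-0.0, 0.184, -0.001], [-0.0001, -0.0001, -0.0001]],
[[-0.0, 0.184, -0.001], [-0.0001, -0.0001, -0.0001]],
n 4
```

>>> send_rows(
  plan=[
    [[0,0.184,0],[0,0,0]],
    [[0,0.184,0],[0,0,0]],
    [[0,0.184,0],[0,0,0]],
    [[0,0.18,0],[0,0,0]],
    [[0,0,0],[0,0,0]],
    [[0,0,0],[0,0,0]],
  ],
)

```text
time: 20.45
eef_pos: [0.5628, -0.3758, 0.1132]
tcp_rot: [-0.02, -0.706, 0.708, 0.018]
contact_force: [-0.0, -0.4, 0.6]
opening: 1.001
```

>>> send_rows(
  plan=[
    [[0,0,0],[0,0,0]],
    [[0,0,0],[0,0,0]],
    [[0,0,0],[0,0,0]],
    [[0,0,0],[0,0,0]],
    [[0,0,0],[0,0,0]],
    [[0,0,0],[0,0,0]],
    [[0,0,0],[0,0,0]],
    [[0,0,0],[0,0,0]],
  ],
  gripper=1.0,
  grip_force=50,
)

```text
time: 21.25
eef_pos: [0.5633, -0.3774, 0.1144]
tcp_rot: [-0.021, -0.705, 0.708, 0.017]
contact_force: [-1.3, -0.9, 4.9]
opening: 0.362
```

>>> send_rows(
  plan=[
    [[0,-0.04,0],[0,0,0]],
    [[0,-0.08,0],[0,0,0]],
    [[0,-0.08,0],[0,0,0]],
    [[0,-0.08,0],[0,0,0]],
    [[0,-0.08,0],[0,0,0]],
    [[0,-0.04,0],[0,0,0]],
    [[0,0,0],[0,0,0]],
    [[0,0,0],[0,0,0]],
    [[0,0,0],[0,0,0]],
  ],
)

```text
time: 22.15
eef_pos: [0.5623, -0.3764, 0.1603]
tcp_rot: [-0.02, -0.706, 0.708, 0.018]
contact_force: [0.1, -0.1, -1.1]
opening: 0.359
```

```bash
python3 - <<'E'
from h import *
F=[]
for i in range(12):
    read_camera("top");s=get_state();F.append(s["contact_force"])
print(np.mean(F,0),np.std(F,0),s["eef_pos"],s["time"])
E
```

```text
[ 0.0735 -0.2455 -2.3136] [0.5166 0.3427 0.3219] [ 0.5626 -0.3767  0.1611] 22.75
```

Second weighs 2.3 N, so it is the lighter. Set it back down.

>>> send_rows(
  plan=[
    [[0,0.08,0],[0,0,0]],
    [[0,0.08,0],[0,0,0]],
    [[0,0.08,0],[0,0,0]],
    [[0,0.08,0],[0,0,0]],
    [[0,0.04,0],[0,0,0]],
    [[0,0.02,0],[0,0,0]],
    [[0,0.01,0],[0,0,0]],
    [[0,0,0],[0,0,0]],
    [[0,0,0],[0,0,0]],
  ],
)

```text
time: 23.65
eef_pos: [0.563, -0.377, 0.1146]
tcp_rot: [-0.02, -0.706, 0.708, 0.018]
contact_force: [-0.6, -0.2, -2.3]
opening: 0.36
```

>>> send_rows(
  plan=[
    [[0,0.01,0],[0,0,0]],
    [[0,0,0],[0,0,0]],
    [[0,0,0],[0,0,0]],
  ],
)

```text
time: 23.95
eef_pos: [0.5632, -0.3772, 0.1145]
tcp_rot: [-0.021, -0.705, 0.708, 0.017]
contact_force: [-0.9, 0.4, 4.6]
opening: 0.363
```

>>> send_rows(
  plan=[
    [[0,0,0],[0,0,0]],
    [[0,0,0],[0,0,0]],
    [[0,0,0],[0,0,0]],
    [[0,0,0],[0,0,0]],
    [[0,0,0],[0,0,0]],
    [[0,0,0],[0,0,0]],
    [[0,0,0],[0,0,0]],
  ],
  gripper=0.0,
)

```text
time: 24.65
eef_pos: [0.5628, -0.3768, 0.1131]
tcp_rot: [-0.02, -0.706, 0.708, 0.018]
contact_force: [0.8, -0.5, -0.1]
opening: 0.999
```

>>> send_rows(
  plan=[
    [[0,-0.1,0],[0,0,0]],
    [[0,-0.2,0],[0,0,0]],
    [[0,-0.2,0],[0,0,0]],
    [[0,-0.2,0],[0,0,0]],
    [[0,-0.1,0],[0,0,0]],
    [[0,0,0],[0,0,0]],
    [[0,0,0],[0,0,0]],
  ],
)

```text
time: 25.35
eef_pos: [0.5622, -0.3763, 0.2086]
tcp_rot: [-0.02, -0.706, 0.708, 0.018]
contact_force: [0.7, -0.2, -0.2]
opening: 0.998
```

```bash
python3 - <<'E'
from h import *
plan([.5306,-.228,.20],grot(-3),6)
E
```

```text
[[0.055, 0.011, -0.203], [-0.0001, -0.0, -0.0001]],
[[0.055, 0.011, -0.203], [-0.0001, -0.0, -0.0001]],
[[0.055, 0.012, -0.203], [-0.0001, -0.0, -0.0001]],
[[0.055, 0.012, -0.203], [-0.0001, -0.0, -0.0001]],
[[0.055, 0.012, -0.203], [-0.0001, -0.0, -0.0001]],
[[0.055, 0.012, -0.203], [-0.0001, -0.0, -0.0001]],
n 6
```

>>> send_rows(
  plan=[
    [[0.055,0.012,-0.203],[0,0,0]],
    [[0.055,0.012,-0.203],[0,0,0]],
    [[0.055,0.012,-0.203],[0,0,0]],
    [[0.055,0.012,-0.203],[0,0,0]],
    [[0.055,0.012,-0.203],[0,0,0]],
    [[0.055,0.012,-0.203],[0,0,0]],
    [[0,0,0],[0,0,0]],
    [[0,0,0],[0,0,0]],
  ],
)

```text
time: 26.15
eef_pos: [0.5303, -0.228, 0.1985]
tcp_rot: [-0.019, -0.706, 0.708, 0.018]
contact_force: [0.2, -1.1, 0.4]
opening: 1.004
```

```bash
python3 - <<'E'
from h import *
plan([.5306,-.228,.113],grot(-3),4)
im=read_camera("scene")["img"]
cv2.imwrite("pics/s8.png",crop(im,100,90,280,210,2.8))
E
```

```text
[[-0.0, 0.178, -0.0], [-0.0001, -0.0, -0.0001]],
[[-0.0, 0.178, -0.0], [-0.0001, -0.0, -0.0001]],
[[-0.001, 0.178, -0.0], [-0.0001, -0.0, -0.0001]],
[[-0.001, 0.178, -0.0], [-0.0001, -0.0, -0.0001]],
n 4
```

View pics/s8.png

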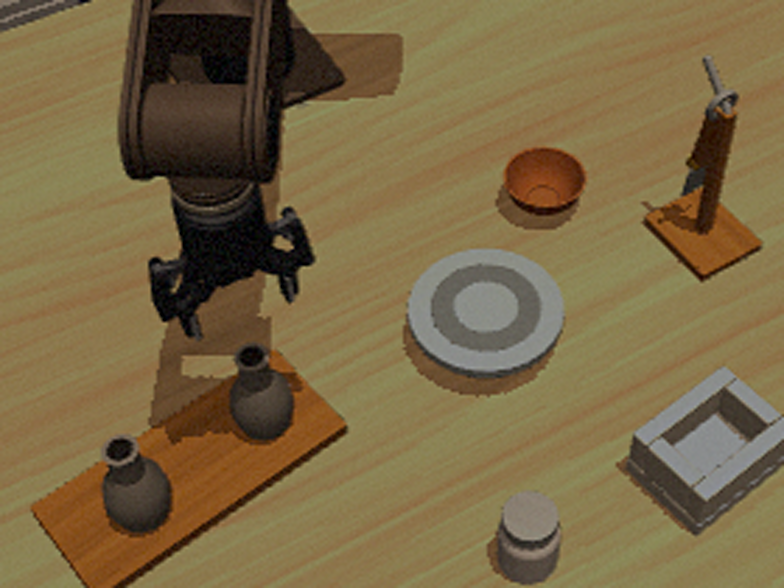

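Both vases stand upright (necks at (120,450), (252,355)) and the scraper still hangs on the stand at (720,100). Take the heavy one.

>>> send_rows(
  plan=[
    [[0,0.178,0],[0,0,0]],
    [[0,0.178,0],[0,0,0]],
    [[0,0.178,0],[0,0,0]],
    [[0,0.178,0],[0,0,0]],
    [[0,0,0],[0,0,0]],
    [[0,0,0],[0,0,0]],
  ],
)

```text
time: 26.8
eef_pos: [0.531, -0.2295, 0.1142]
tcp_rot: [-0.02, -0.706, 0.708, 0.018]
contact_force: [-0.2, -0.2, 0.5]
opening: 1.003
```

>>> send_rows(
  plan=[
    [[0,0,0],[0,0,0]],
    [[0,0,0],[0,0,0]],
    [[0,0,0],[0,0,0]],
    [[0,0,0],[0,0,0]],
    [[0,0,0],[0,0,0]],
    [[0,0,0],[0,0,0]],
    [[0,0,0],[0,0,0]],
    [[0,0,0],[0,0,0]],
  ],
  gripper=1.0,
  grip_force=70,
)

```text
time: 27.6
eef_pos: [0.5317, -0.2287, 0.1157]
tcp_rot: [-0.021, -0.706, 0.708, 0.017]
contact_force: [-0.8, 1.8, 5.0]
opening: 0.355
```

>>> send_rows(
  plan=[
    [[0,-0.04,0],[0,0,0]],
    [[0,-0.08,0],[0,0,0]],
    [[0,-0.14,0],[0,0,0]],
    [[0,-0.14,0],[0,0,0]],
    [[0,-0.14,0],[0,0,0]],
    [[0,-0.14,0],[0,0,0]],
    [[0,-0.08,0],[0,0,0]],
    [[0,0,0],[0,0,0]],
    [[0,0,0],[0,0,0]],
  ],
)

```text
time: 28.5
eef_pos: [0.5303, -0.2282, 0.2048]
tcp_rot: [-0.02, -0.706, 0.708, 0.018]
contact_force: [-0.6, 0.5, -4.0]
opening: 0.351
```

```bash
python3 - <<'E'
from h import *
F=[]
for i in range(6):
    read_camera("top");s=get_state();F.append(s["contact_force"])
print(np.mean(F,0),s["eef_pos"])
plan([.5425,.032,.195],grot(-3),12)
E
```

```text
[-0.2239  0.2469 -3.8443] [ 0.5305 -0.2282  0.2048]
[[0.001, 0.006, -0.181], [-0.0, -0.0, -0.0]],
[[0.001, 0.006, -0.181], [-0.0, -0.0, -0.0]],
[[0.001, 0.006, -0.181], [-0.0, -0.0, -0.0]],
[[0.001, 0.007, -0.181], [-0.0, -0.0, -0.0]],
[[0.001, 0.007, -0.181], [-0.0, -0.0, -0.0]],
[[0.001, 0.007, -0.181], [-0.0, -0.0, -0.0]],
[[0.001, 0.007, -0.181], [-0.0, -0.0, -0.0]],
[[0.001, 0.007, -0.181], [-0.0, -0.0, -0.0]],
[[0.001, 0.007, -0.181], [-0.0, -0.0, -0.0]],
[[0.001, 0.007, -0.181], [-0.0, -0.0, -0.0]],
[[0.001, 0.007, -0.181], [-0.0, -0.0, -0.0]],
[[0.001, 0.007, -0.181], [-0.0, -0.0, -0.0]],
n 12
```

>>> send_rows(
  plan=[
    [[0.001,0.007,-0.1],[0,0,0]],
    [[0.001,0.007,-0.181],[0,0,0]],
    [[0.001,0.007,-0.181],[0,0,0]],
    [[0.001,0.007,-0.181],[0,0,0]],
    [[0.001,0.007,-0.181],[0,0,0]],
    [[0.001,0.007,-0.181],[0,0,0]],
    [[0.001,0.007,-0.181],[0,0,0]],
    [[0.001,0.007,-0.181],[0,0,0]],
    [[0.001,0.007,-0.181],[0,0,0]],
    [[0.001,0.007,-0.181],[0,0,0]],
    [[0.001,0.007,-0.181],[0,0,0]],
    [[0.001,0.007,-0.181],[0,0,0]],
  ],
)

```text
time: 30.0
eef_pos: [0.5424, 0.0239, 0.1948]
tcp_rot: [-0.02, -0.706, 0.708, 0.018]
contact_force: [-0.0, -0.2, -3.0]
opening: 0.356
```

>>> send_rows(
  plan=[
    [[0.001,0.007,-0.08],[0,0,0]],
    [[0,0,0],[0,0,0]],
    [[0,0,0],[0,0,0]],
    [[0,0,0],[0,0,0]],
    [[0,0,0],[0,0,0]],
    [[0,0,0],[0,0,0]],
    [[0,0,0],[0,0,0]],
  ],
)

```text
time: 30.7
eef_pos: [0.5433, 0.0313, 0.1941]
tcp_rot: [-0.02, -0.706, 0.708, 0.018]
contact_force: [0.3, -0.3, -3.1]
opening: 0.353
```

```bash
python3 - <<'E'
from h import *
im=read_camera("scene")["img"];s=get_state();print(s["eef_pos"],s["contact_force"],s["dq"],s["opening"],s["time"])
cv2.imwrite("pics/s9.png",crop(im,100,90,280,210,2.8))
E
```

```text
[0.5433 0.0314 0.194 ] [-0.3487  0.3651 -3.3643] [ 0.0044  0.0003  0.0005 -0.0002 -0.0002 -0.0004] 0.35424055394904574 30.75
```

View pics/s9.png

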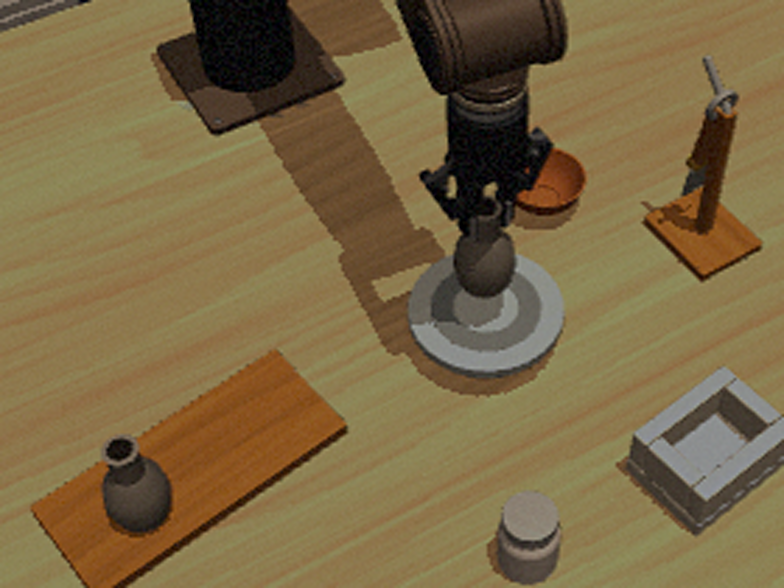

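The heavy vase hangs upright above the wheel's middle (vase (485,265), shadow on disc). The light one stands on the board at (137,490), and the scraper hangs at (720,100). Hand in.

```bash
python3 -c "
from plant import *
print(sign_off())"
```

```text
the job is handed in; nothing more can be done
None
```

The job is handed in at about 31 s of the 72 s allowed. The interface gave no verdict, so what follows rests on my own checks.

- **Scraper:** I hung it by its eye on the peg and let go. It was still hanging at the peg root in the last picture.
- **Weighing:** The vase nearer the wheel pulled 3.7 N (about 0.38 kg) and the farther one 2.3 N (about 0.24 kg). On a second lift the heavier read 3.8 N. The lighter reading is just over the stated 0.16 to 0.23 kg, within sensor noise, but the two are clearly different.
- **Lighter vase:** I set it back on the board and released it. It stands upright in the last picture.
- **Heavier vase:** The gripper holds it upright and still, about 1 mm from the measured wheel centre. Its underside is about 47 mm above the disc, worked out from the grasp height.
- **Jar, bowl and mould:** These look unmoved in the pictures; I did not measure them again.

None of my last checks failed. I did not measure the scraper's final angle or the contact forces the judge uses.

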